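# Snap the missing roller back into the bottle track

## Robot

A 6-joint arm with a two-finger parallel gripper is mounted at the origin on the work surface. World frame = base frame: x ahead of the robot, y to its left, z up, the work surface at z = 0. Lengths are in m, angles in rad, forces in N, time in s.
With the tool pointing down it reaches from about 0.3 to 0.775 m from the base axis. Payload 14.6 kg.
Tool frame: the origin (TCP) lies on the centre line of the jaws, within the pads' length; the fingertips stand 19 mm ahead of it and the grasp point (between the pads) is the TCP; y points along the fingers, x is the direction in which the jaws open and shut, and the axes are right-handed (so a half turn about y gives the same grasp; the last joint's range is limited). The gripper opens to 94 mm and grips with 3 to 60 N. Pads are 16 mm wide; open, the fingers measure 119 mm over their backs; the gripper's body (75 mm by 177 mm) begins 78 mm behind the grasp point.
Start: joints at [-1.392, 0.3, 1.521, -0, 1.321, -0.067], TCP at [0.134, -0.533, 0.188] pointing down, gripper open.
Joint ranges: [-3.03, 3.03], [-0.79, 2.21], [0.23, 2.52], [-1.04, 4.18], [0, 3.07], [-2.55, 2.55]. Speed limits (rad/s): [2.22, 2.22, 2.57, 3.14, 3.14, 3.14].

## Interface

Orientations are given as [roll, pitch, yaw] about the fixed x, y, z axes, in that order (R = Rz(yaw) Ry(pitch) Rx(roll)).
In Python, from station import get_obs, cams, workorder gives the robot as it stands.
- The arm moves only by the shell command python3 -m handwheel 'ROWS' [FORCE]. ROWS is JSON, a list of rows, each an object of numbers: "fingers": the opening, from -1 (shut) to 1 (fully open); "x", "y", "z": the shift along the tool's x, y, z in m; "spin": the turn about the tool's y in degrees. In form: [{"fingers": .., "x": .., "y": .., "z": .., "spin": ..}, ...]. A call has exactly 10 rows; each row is the pose to reach, as a shift and turn from the pose commanded when the call began, along the tool's axes at that moment; what a row does not reach only later rows make up. A row lasts 1/10 s, in which the tool goes at most 50 mm and 8.59 degrees, less where a joint would pass 70% of its speed; a pose out of reach is approached as far as the arm can. A call with a gripper value outside its range is refused whole. The fingers move at their own pace and stop on an object; FORCE is the grip in N (left out, the last holds). Time passes only in rows, so rows that repeat a pose let the fingers close, or fill a call up. It gives the time, the measured TCP pose, the force and the opening at its end, in the units of the state.
- get_obs(): the state, without advancing time (a new reading comes with each control period).
- cams.camera(name): name is "side" or "top"; returns (picture, depth): 480x640x3 uint8, red, green, blue; 480x640 float32, m along the optical axis (not along the pixel's ray), 0 where there is no reading.
- cams.get_calibration(name): a dict with "fx", "fy", "cx", "cy" (pixels), "dist" ([k1, k2, p1, p2, k3] as OpenCV has them; the pictures are not rectified), "view" (4x4, takes a point from world to camera coordinates). Camera axes: x right, y down, z forward; pixel columns grow to the right and rows downward; lengths in m; the calibration is good to about 2 mm. A picture is of the moment at which its call begins. get_calibration takes no time and is no camera call.
- workorder.hand_in(): hands the job in, once; it reports no verdict.
The state is a dict: "time_s": time; "qpos": joint angles; "joint_vel": joint speeds; "tau": joint torques, N m; "ee_pos": TCP position; "eef_rot": TCP orientation; "force": force on the tool from outside, world axes, zero at the start; "moment": the same for the moment, N m; "grip_width": finger opening in m.
Only numpy, scipy, OpenCV 4.12 (cv2) and the standard library are available. Lean on these libraries where they do the work, as an engineer would, in place of code of your own. Each camera call takes 0.05 s, during which the arm holds its last target. There are 200 camera calls.

## Task

The bench roller track has lost its middle roller. Take the spare that fits (it has stub ends and is as long as the rollers in the track) out of the carton, lay it in the sloped rest and let go of it so that you can take it again across its middle, then press it down level, not dropping it in, between the track's two spring clips until it snaps fully home at both ends. Leave the other two parts in the carton, and the bottle and can, where they are.

Things in the scene. Friction and masses are not known exactly. Their poses are not given: they have to be found in the camera images.
- roller: the spare to fit: steel tube 32 mm diameter, 110 mm long, with a grey stub at each end (16 mm diameter, 15 mm long, its last 4 mm a cone down to 4 mm diameter); 140 mm over all, about 0.15 kg. Origin at its middle, z along its axis; both ends alike. It starts upright in a hole of the carton, middle 77 mm and top 147 mm above the table
- short_roller: a like roller that is too short, 114 mm over all (tube 84 mm); origin at its middle, z along its axis; upright in the carton, top at 121 mm above the table
- bar: a plain wooden bar, 32 mm diameter, 130 mm long, without stubs; origin at its middle, z along its axis; upright in the carton, top at 152 mm above the table
- carton: fixed carton, 160 (x) by 228 (y) mm, walls 70 mm high, filled to 62 mm, with six 36 mm square holes at x = -33, 33 and y = -66, 0, 66 mm; the roller, short roller and bar stand, in any order, at (-33,-66), (-33,0), (33,66). Their tubes stand on ledges 22 mm above the table: lift straight out by 40 mm or more. Origin: centre of underside
- rest: fixed rest that holds a roller at 45 degrees: V rail 29 mm wide on a post, foot 115 by 70 mm. The roller lies in the rest's x-z plane, upper end to -x, lower end against a stop plate. The rail bears the tube from 50 mm below to 22 mm above its middle along the axis and is narrower than the roller: fingers can straddle both. Origin on the table, below rest_seat
- rest_seat (a point): where the middle of the roller is when it lies in the rest against the stop, 85 mm above the table; axes of the rest: the roller's axis then points along (-0.707, 0, 0.707), to its upper end
- track: fixed track, 250 (x) by 175 (y) mm: two side plates 80 mm high, inner faces at y = -58 and 58 mm, 6 mm thick, and two fixed rollers, 32 mm diameter, along y at x = -84 and 84 mm, axis 50 mm high. The place at x = 0 is empty: each plate has a slot there, open at the top, 19 mm wide, wider above 68 mm, for the stubs. Origin: centre of underside
- seat (a point): where the roller's middle must come, 50 mm above the table (42 mm over the track's base plate), its axis along this frame's y; axes of the track
- clip_l (a joint): angle of the spring clip outside the +y plate: 0 at rest, grows outward, about 0.08 rad as the roller's end goes by. A leaf hinged low down, its rounded nose juts 3.5 mm over the roller's end. The cones meet the noses with the roller about 18 mm above its seat; pushing both ends past takes some 5 to 20 N in all, then the noses spring back over the ends
- clip_r (a joint): the same clip outside the -y plate
- bottle: brown glass bottle, 62 mm diameter, 200 mm high, standing on the table; origin at the centre of its underside
- can: drinks can, 66 mm diameter, 120 mm high, standing on the table; origin at the centre of its underside

How it is judged:
By the outcome, as a careful person would: the job done as asked, in the order asked, and still so for the second after the job is handed in, with the robot touching nothing.
It also fails if it takes over 64 s, if anything falls off the work surface, if the arm or the gripper's body presses on something with over 40 N, if the wrist force passes 120 N, or if a joint passes its speed limit or range.

## Working session

There is one attempt and no reset: what is moved stays moved. The work goes in short steps, Python scripts to look and compute and a shell command to move; the robot and the scene stay as the last step left them, time stands still between calls to the robot, and variables do not carry over. Pictures are saved under pics/ and viewed, about 8 in all and at most 12, crops included, and the job is handed in when it is done.

```bash
mkdir -p pics; ls
python3 - <<'E'
from station import get_obs,cams
import cv2,numpy as np
o=get_obs();print({k:np.round(v,3).tolist() for k,v in o.items()})
for n in("top","side"):
    p,d=cams.camera(n);cv2.imwrite(f"pics/{n}0.png",p[:,:,::-1]);np.save(f"pics/{n}0.npy",d)
    c=cams.get_calibration(n);print(n,{k:np.round(v,3).tolist() for k,v in c.items()}, (d>0).mean())
E
```

```text
pics
{'time_s': 0.0, 'qpos': [-1.392, 0.3, 1.522, 0.0, 1.321, -0.067], 'joint_vel': [0.001, -0.0, 0.001, 0.0, -0.001, 0.001], 'tau': [0.004, -53.181, -35.274, 0.071, 0.024, -0.0], 'ee_pos': [0.134, -0.533, 0.188], 'eef_rot': [-1.571, 0.001, -1.325], 'force': [-0.387, -0.234, 0.508], 'moment': [-0.001, 0.011, 0.017], 'grip_width': 0.094}
top {'fx': 593.175, 'fy': 593.175, 'cx': 315.056, 'cy': 235.896, 'dist': [-0.152, 0.0, 0.0, 0.0, 0.0], 'view': [[0.016, -1.0, -0.007, -0.005], [-0.996, -0.016, -0.092, 0.595], [0.092, 0.008, -0.996, 1.425], [0.0, 0.0, 0.0, 1.0]]} 0.9960123697916666
side {'fx': 571.393, 'fy': 571.393, 'cx': 321.833, 'cy': 250.452, 'dist': [-0.031, 0.0, 0.0, 0.0, 0.0], 'view': [[-0.671, -0.741, 0.015, 0.398], [-0.374, 0.321, -0.87, 0.295], [0.64, -0.589, -0.493, 0.86], [0.0, 0.0, 0.0, 1.0]]} 0.9960872395833333
```

View pics/top0.png

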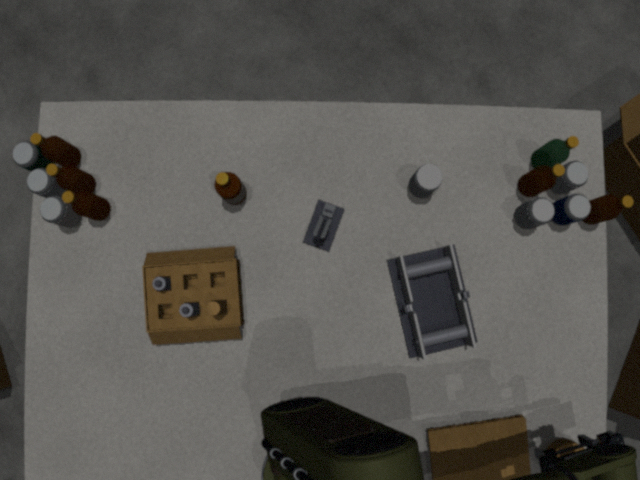

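View pics/side0.png

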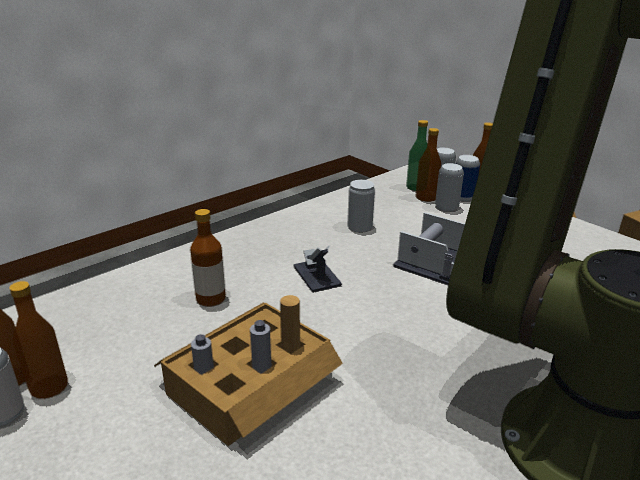

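```bash
cat > h.py <<'E'
import numpy as np,cv2
from station import get_obs,cams
def cal(n):
    c=cams.get_calibration(n);K=np.array([[c['fx'],0,c['cx']],[0,c['fy'],c['cy']],[0,0,1.]])
    V=np.array(c['view']);return K,np.array(c['dist'],float),V[:3,:3],V[:3,3]
def ray(n,uv):
    K,D,R,t=cal(n);p=cv2.undistortPoints(np.array(uv,float).reshape(-1,1,2),K,D)[:,0]
    return -R.T@t, np.c_[p,np.ones(len(p))]@R   # origin, dirs (unit optical depth)
def onplane(n,uv,z):
    o,d=ray(n,uv);return o+d*((z-o[2])/d[:,2])[:,None]
def cloud(n,dep):
    v,u=np.mgrid[:480,:640];o,d=ray(n,np.c_[u.ravel(),v.ravel()])
    return (o+d*dep.reshape(-1,1)).reshape(480,640,3)
def proj(n,P):
    K,D,R,t=cal(n);return cv2.projectPoints(np.array(P,float).reshape(-1,1,3),cv2.Rodrigues(R)[0],t,K,D)[0][:,0]
E
python3 - <<'E'
from h import *
d=np.load("pics/top0.npy");P=cloud("top",d);im=cv2.imread("pics/top0.png")
tbl=P[220:400,255:300,2];print("table z",np.median(tbl),tbl.std())
for nm,(u0,u1,v0,v1),zmin,zmax in [("cart",(135,250,235,350),.1,.2),("carttop",(135,250,235,350),.05,.08),("bottle",(210,250,160,215),.03,.25),("can",(400,450,155,205),.1,.14),("rest",(300,350,195,255),.02,.2),("track",(380,485,235,365),.066,.1),("trkroll",(380,485,235,365),.05,.066)]:
    m=np.zeros((480,640),np.uint8);m[v0:v1,u0:u1]=((P[...,2]>zmin)&(P[...,2]<zmax))[v0:v1,u0:u1]
    n,l,s,c=cv2.connectedComponentsWithStats(m)
    for i in range(1,n):
        if s[i,4]>15:
            q=P[l==i];r=cv2.minAreaRect(q[:,:2].astype(np.float32)*1000)
            print(nm,s[i,4],np.round(c[i]),"ctr",np.round(q.mean(0),3),"zmax",np.round(np.percentile(q[:,2],[50,95]),3),"rect",np.round(r[0]),np.round(r[1]),round(r[2],1))
a=cv2.resize(im[190:260,290:360],(490,490),interpolation=cv2.INTER_CUBIC)
b=cv2.resize(im[235:365,380:485],None,fx=3.77,fy=3.77,interpolation=cv2.INTER_CUBIC)
cv2.imwrite("pics/c1.png",cv2.convertScaleAbs(cv2.hconcat([a[:490,:380],b[:490]]),alpha=1.8))
E
```

```text
table z -0.000704702049147965 0.08219820357661649
cart 138 [159. 283.] ctr [0.471 0.366 0.108] zmax [0.107 0.12 ] rect [470. 366.] [30. 28.] 1.3
cart 212 [214. 308.] ctr [0.419 0.227 0.144] zmax [0.149 0.155] rect [418. 229.] [31. 31.] 54.1
cart 193 [187. 310.] ctr [0.412 0.292 0.131] zmax [0.132 0.145] rect [411. 295.] [31. 32.] 18.0
carttop 6713 [191. 295.] ctr [0.445 0.298 0.062] zmax [0.062 0.071] rect [445. 299.] [217. 231.] 5.4
bottle 762 [229. 187.] ctr [0.694 0.202 0.133] zmax [0.133 0.201] rect [700. 208.] [59. 61.] 45.4
can 612 [428. 178.] ctr [ 0.727 -0.257  0.117] zmax [0.118 0.124] rect [ 728. -258.] [63. 62.] 2.5
rest 116 [329. 209.] ctr [ 0.66  -0.028  0.033] zmax [0.033 0.043] rect [660. -28.] [26. 26.] 70.2
rest 256 [322. 227.] ctr [ 0.612 -0.011  0.066] zmax [0.066 0.089] rect [612. -11.] [29. 61.] 71.0
track 185 [455. 268.] ctr [ 0.52  -0.329  0.078] zmax [0.078 0.083] rect [ 520. -330.] [116.   9.] 14.1
track 199 [407. 277.] ctr [ 0.496 -0.214  0.076] zmax [0.077 0.083] rect [ 495. -228.] [117.  42.] 12.7
track 19 [443. 262.] ctr [ 0.532 -0.302  0.068] zmax [0.068
[... 681 characters left out ...]
ctr [ 0.502 -0.205  0.057] zmax [0.057 0.064] rect [ 498. -204.] [39.  6.] 12.8
trkroll 21 [407. 294.] ctr [ 0.455 -0.218  0.058] zmax [0.059 0.065] rect [ 455. -218.] [42.  2.] 13.3
trkroll 27 [465. 294.] ctr [ 0.456 -0.356  0.063] zmax [0.063 0.066] rect [ 456. -357.] [16. 10.] 14.7
trkroll 581 [447. 333.] ctr [ 0.365 -0.313  0.061] zmax [0.061 0.066] rect [ 377. -305.] [113. 116.] 11.8
trkroll 22 [407. 307.] ctr [ 0.424 -0.217  0.062] zmax [0.063 0.065] rect [ 424. -218.] [16.  8.] 23.0
trkroll 18 [416. 329.] ctr [ 0.373 -0.238  0.059] zmax [0.06  0.065] rect [ 374. -238.] [38.  2.] 14.7
trkroll 20 [418. 341.] ctr [ 0.344 -0.244  0.056] zmax [0.056 0.062] rect [ 344. -243.] [15.  6.] 14.8
```

View pics/c1.png

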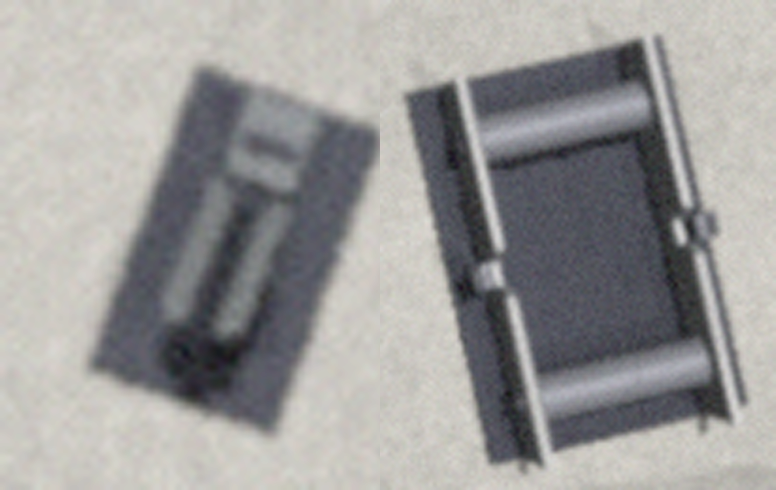

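Run:
```python
from h import *
d=np.load("pics/top0.npy");P=cloud("top",d);im=cv2.imread("pics/top0.png");g=cv2.cvtColor(im,cv2.COLOR_BGR2GRAY)
Z=P[...,2];V,U=np.mgrid[:480,:640]
def box(u0,u1,v0,v1):return (U>=u0)&(U<u1)&(V>=v0)&(V<v1)
for nm,b,z0,z1 in[("roller",(170,200,295,325),.137,.16),("bar",(200,230,295,325),.145,.165),("short",(148,172,272,295),.112,.13)]:
    q=P[box(*b)&(Z>z0)&(Z<z1)];print(nm,len(q),q.mean(0).round(4),q.min(0).round(3),q.max(0).round(3))
# plates: bright tops
lines=[]
for nm,bx in[("L",(397,428,245,365)),("R",(448,480,240,365))]:
    m=box(*bx)&(Z>.073)&(Z<.09)&(g>np.percentile(g[box(*bx)],60))
    m&= (np.abs(V-293)>14)
    w=onplane("top",np.c_[U[m],V[m]],.08)[:,:2]
    f=cv2.fitLine(w.astype(np.float32),cv2.DIST_HUBER,0,.001,.001).ravel()
    if f[0]<0:f[:2]*=-1
    s=(w-f[2:])@f[:2];s=s+f[2:]@f[:2];lines.append(f);print(nm,m.sum(),np.degrees(np.arctan2(f[1],f[0])),f[2:],"ends",np.percentile(s,[0.5,99.5]))
yaw=np.mean([np.arctan2(f[1],f[0]) for f in lines]);ex=np.array([np.cos(yaw),np.sin(yaw)]);ey=np.array([-ex[1],ex[0]])
print("track yaw",np.degrees(yaw),"y pos",[f[2:]@ey for f in lines],"x along of centers")
# nominal endpoints: fixed rollers
for b in[(400,465,250,285),(415,475,315,352)]:
    m=box(*b)&(Z>.058)&(Z<.071);q=P[m][:,:2];yy=q@ey; mid=np.mean([f[2:]@ey for f in lines]);q=q[np.abs(yy-mid)<.04];print("fixed roller s",np.percentile(q@ex,[1,50,99]),len(q))
# rest foot
m=(box(295,350,192,258)&(g<105)).astype(np.uint8);m=cv2.morphologyEx(m,cv2.MORPH_CLOSE,np.ones((9,9)));c=max(cv2.findContours(m,0,2)[0],key=cv2.contourArea)
w=onplane("top",c[:,0],.004)[:,:2]*1000;r=cv2.minAreaRect(w.astype(np.float32));print("foot",r)
ry=np.radians(-19.5);rx=np.array([np.cos(ry),np.sin(ry)]);rn=np.array([-rx[1],rx[0]]);q=P[box(300,350,195,255)&(Z>.02)&(Z<.2)]
s=q[:,:2]@rx;n=q[:,:2]@rn
for a in np.arange(s.min(),s.max(),.008):
    k=(s>=a)&(s<a+.008);print(round(a+.004,3),k.sum(),np.percentile(n[k],[2,50,98]).round(4),np.percentile(q[k,2],[5,50,95]).round(3))
```

```text
roller 41 [0.4117 0.2941 0.1436] [0.405 0.287 0.138] [0.419 0.301 0.15 ]
bar 162 [0.4181 0.2299 0.151 ] [0.402 0.214 0.145] [0.434 0.245 0.158]
short 32 [0.4711 0.3667 0.1176] [0.464 0.361 0.112] [0.478 0.372 0.123]
L 201 13.49338 [ 0.45254657 -0.22085686] ends [0.23673877 0.48626828]
R 57 13.5008745 [ 0.43211123 -0.351718  ] ends [0.23711825 0.48577857]
track yaw 13.497128 y pos [np.float32(-0.32037997), np.float32(-0.44285744)] x along of centers
fixed roller s [0.43085222 0.44526122 0.45947016] 357
fixed roller s [0.26316038 0.27809995 0.29228856] 363
foot ((633.1001586914062, -17.929744720458984), (77.22213745117188, 142.45753479003906), 69.808349609375)
0.554 24 [0.1857 0.1939 0.202 ] [0.082 0.086 0.091]
0.562 38 [0.1802 0.1935 0.2064] [0.076 0.085 0.093]
0.57 37 [0.1799 0.1936 0.2069] [0.068 0.078 0.085]
0.578 36 [0.1803 0.1937 0.2066] [0.059 0.07  0.077]
0.586 37 [0.1799 0.1945 0.2073] [0.052 0.062 0.07 ]
0.594 33 [0.1802 0.1939 0.2069] [0.045 0.051 0.06 ]
0.602 36 [0.1799 0.1939 0.2073] [0.038 0.045 0.053]
0.61 15 [0.1799 0.19   0.2077] [0.035 0.04  0.048]
0.618 13 [0.1815 0.1946 0.203 ] [0.021 0.023 0.026]
0.626 37 [0.1821 0.1939 0.2057] [0.022 0.028 0.037]
0.634 38 [0.1814 0.1936 0.2063] [0.029 0.034 0.04 ]
0.642 28 [0.1814 0.1943 0.2054] [0.035 0.041 0.044]
```

```bash
cat >> h.py <<'E'
from scipy.spatial.transform import Rotation as Ro
def go(p,yaw=None,o=None):
    o=o or get_obs();R=Ro.from_euler('xyz',o['eef_rot']).as_matrix();y0=np.degrees(np.arctan2(R[1,0],R[0,0]))
    s=R.T@(np.array(p)-np.array(o['ee_pos']))
    sp=0 if yaw is None else -((yaw-y0+180)%360-180)
    print("to",np.round(p,4),"x y z",np.round(s,4),"spin",round(sp,1),"| yaw0",round(y0,2))
E
python3 - <<'E'
from h import *
go([.5,-.1,.3],-30);go([.4117,.2941,.28],5)
E
```

```text
to [ 0.5 -0.1  0.3] x y z [-0.3312 -0.1117  0.4606] spin -45.9 | yaw0 -75.92
to [0.4117 0.2941 0.28  ] x y z [-0.7349 -0.0913  0.4709] spin -80.9 | yaw0 -75.92
```

```bash
python3 -m handwheel '[{"fingers":1,"x":-0.331,"y":-0.112,"z":0.461,"spin":-46},{"fingers":1,"x":-0.331,"y":-0.112,"z":0.461,"spin":-46},{"fingers":1,"x":-0.331,"y":-0.112,"z":0.461,"spin":-46},{"fingers":1,"x":-0.331,"y":-0.112,"z":0.461,"spin":-46},{"fingers":1,"x":-0.331,"y":-0.112,"z":0.461,"spin":-46},{"fingers":1,"x":-0.331,"y":-0.112,"z":0.461,"spin":-46},{"fingers":1,"x":-0.331,"y":-0.112,"z":0.461,"spin":-46},{"fingers":1,"x":-0.331,"y":-0.112,"z":0.461,"spin":-46},{"fingers":1,"x":-0.331,"y":-0.112,"z":0.461,"spin":-46},{"fingers":1,"x":-0.331,"y":-0.112,"z":0.461,"spin":-46}]' 10; python3 -c "
from h import *
go([.4117,.2941,.28],5)"
```

```text
time_s: 1.1
ee_pos: [0.4516, -0.1571, 0.2856]
eef_rot: [-1.571, 0.0, -0.522]
force: [0.0, -0.7, -0.3]
grip_width: 0.0938
to [0.4117 0.2941 0.28  ] x y z [-0.2595  0.0056  0.3712] spin -34.9 | yaw0 -29.91
```

```bash
python3 -m handwheel '[{"fingers":1,"x":-0.26,"y":0,"z":0.371,"spin":-35},{"fingers":1,"x":-0.26,"y":0,"z":0.371,"spin":-35},{"fingers":1,"x":-0.26,"y":0,"z":0.371,"spin":-35},{"fingers":1,"x":-0.26,"y":0,"z":0.371,"spin":-35},{"fingers":1,"x":-0.26,"y":0,"z":0.371,"spin":-35},{"fingers":1,"x":-0.26,"y":0,"z":0.371,"spin":-35},{"fingers":1,"x":-0.26,"y":0,"z":0.371,"spin":-35},{"fingers":1,"x":-0.26,"y":0,"z":0.371,"spin":-35},{"fingers":1,"x":-0.26,"y":0,"z":0.371,"spin":-35},{"fingers":1,"x":-0.26,"y":0,"z":0.371,"spin":-35}]' 10; python3 -c "
from h import *
p,d=cams.camera('side')
cv2.imwrite('pics/s1.png',p[:,:,::-1])
go([.4117,.2941,.105],5)"
```

```text
time_s: 2.1
ee_pos: [0.409, 0.2963, 0.2843]
eef_rot: [-1.571, 0.002, 0.093]
force: [-0.4, -0.5, 0.2]
grip_width: 0.0943
to [0.4117 0.2941 0.105 ] x y z [ 0.0024  0.1794 -0.0005] spin 0.3 | yaw0 5.3
```

View pics/s1.png

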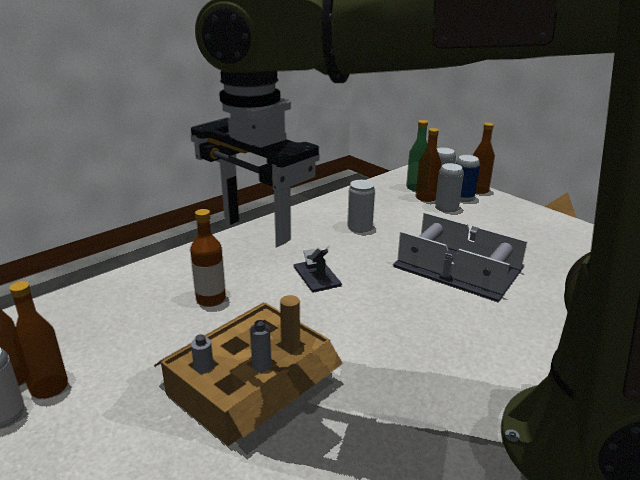

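```bash
python3 -m handwheel '[{"fingers":1,"x":0.002,"y":0.03,"z":0,"spin":0},{"fingers":1,"x":0.002,"y":0.07,"z":0,"spin":0},{"fingers":1,"x":0.002,"y":0.11,"z":0,"spin":0},{"fingers":1,"x":0.002,"y":0.15,"z":0,"spin":0},{"fingers":1,"x":0.002,"y":0.179,"z":0,"spin":0},{"fingers":1,"x":0.002,"y":0.179,"z":0,"spin":0},{"fingers":0,"x":0.002,"y":0.179,"z":0,"spin":0},{"fingers":-1,"x":0.002,"y":0.179,"z":0,"spin":0},{"fingers":-1,"x":0.002,"y":0.179,"z":0,"spin":0},{"fingers":-1,"x":0.002,"y":0.179,"z":0,"spin":0}]' 10
python3 -c "
from h import *
o=get_obs();print(o['ee_pos'],o['force'])"
```

```text
time_s: 3.15
ee_pos: [0.4128, 0.2926, 0.1073]
eef_rot: [-1.57, -0.002, 0.089]
force: [0.7, -1.3, 0.5]
grip_width: 0.0653
[0.41276308 0.292604   0.10729202] [ 0.65780108 -1.31437094  0.47075478]
```

```bash
python3 -m handwheel '[{"fingers":-1,"x":0,"y":0,"z":0,"spin":0},{"fingers":-1,"x":0,"y":0,"z":0,"spin":0},{"fingers":-1,"x":0,"y":0,"z":0,"spin":0},{"fingers":-1,"x":0,"y":0,"z":0,"spin":0},{"fingers":-1,"x":0,"y":0,"z":0,"spin":0},{"fingers":-1,"x":0,"y":0,"z":0,"spin":0},{"fingers":-1,"x":0,"y":-0.02,"z":0,"spin":0},{"fingers":-1,"x":0,"y":-0.05,"z":0,"spin":0},{"fingers":-1,"x":0,"y":-0.09,"z":0,"spin":0},{"fingers":-1,"x":0,"y":-0.12,"z":0,"spin":0}]' 12
python3 -c "
from h import *
o=get_obs()
rx=np.array([.94264,-.33381]);rn=np.array([.33381,.94264])
S=lambda s,n,z:[*(s*rx+n*rn),z]
go(S(.584+.035,.1937,.26),70.5)"
```

```text
time_s: 4.15
ee_pos: [0.4124, 0.2924, 0.2283]
eef_rot: [-1.57, -0.001, 0.089]
force: [-0.7, 0.7, -1.3]
grip_width: 0.0313
to [ 0.6482 -0.024   0.26  ] x y z [ 0.2068 -0.0317 -0.3361] spin -65.4 | yaw0 5.09
```

```bash
python3 -m handwheel '[{"fingers":-1,"x":0,"y":-0.04,"z":0,"spin":0},{"fingers":-1,"x":0,"y":-0.05,"z":0,"spin":0},{"fingers":-1,"x":0.026,"y":-0.05,"z":-0.042,"spin":-8},{"fingers":-1,"x":0.052,"y":-0.05,"z":-0.084,"spin":-16},{"fingers":-1,"x":0.078,"y":-0.05,"z":-0.126,"spin":-24},{"fingers":-1,"x":0.104,"y":-0.05,"z":-0.168,"spin":-32},{"fingers":-1,"x":0.13,"y":-0.05,"z":-0.21,"spin":-40},{"fingers":-1,"x":0.156,"y":-0.05,"z":-0.252,"spin":-48},{"fingers":-1,"x":0.182,"y":-0.05,"z":-0.294,"spin":-56},{"fingers":-1,"x":0.207,"y":-0.032,"z":-0.336,"spin":-65}]' 12
python3 - <<'E'
from h import *
for n in("side","top"):
    p,d=cams.camera(n);cv2.imwrite(f'pics/{n}2.png',p[:,:,::-1]);np.save(f'pics/{n}2.npy',d)
rx=np.array([.94264,-.33381]);rn=np.array([.33381,.94264])
go([*((.584+.026)*rx+.1937*rn),.16],70.5)
im=cv2.imread('pics/side2.png');cv2.imwrite('pics/s2.png',cv2.convertScaleAbs(cv2.resize(im[80:300,230:430],(600,660))[:600],alpha=1.4))
E
```

```text
time_s: 5.15
ee_pos: [0.6396, -0.0122, 0.263]
eef_rot: [-1.572, -0.0, 1.222]
force: [0.4, -0.2, -1.7]
grip_width: 0.0311
to [ 0.6397 -0.021   0.16  ] x y z [-0.0054  0.0978 -0.003 ] spin -0.7 | yaw0 69.83
```

View pics/s2.png

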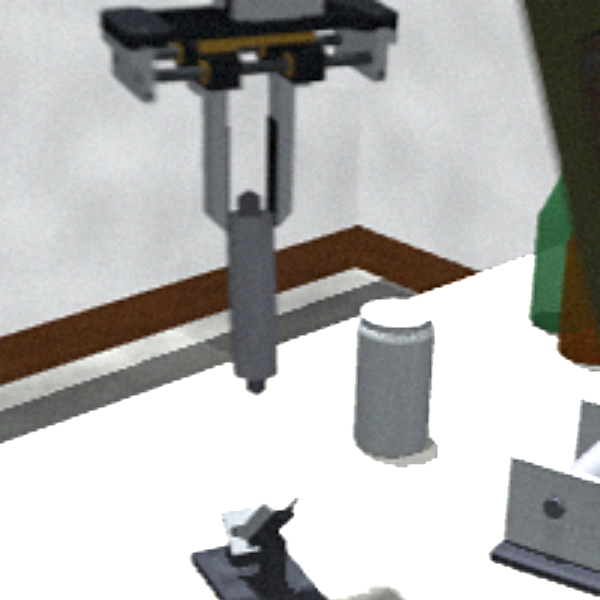

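Run:
```python
from h import *
o=get_obs();e=o['ee_pos'];print(e)
for dz in(.05,.04,.03,.02,-.08,-.09,-.1,-.11):print(dz,proj("side",[[e[0],e[1],e[2]+dz]]).round(1))
```

```text
[ 0.63935134 -0.01494218  0.25783635]
0.05 [[314.1 140.4]]
0.04 [[314.1 145.2]]
0.03 [[314.1 150.1]]
0.02 [[314.  154.8]]
-0.08 [[313.6 200.5]]
-0.09 [[313.6 204.8]]
-0.1 [[313.5 209.1]]
-0.11 [[313.5 213.4]]
```

```bash
python3 -m handwheel '[{"fingers":-1,"x":-0.005,"y":0.03,"z":-0.002,"spin":-0.7},{"fingers":-1,"x":-0.005,"y":0.06,"z":-0.002,"spin":-0.7},{"fingers":-1,"x":-0.005,"y":0.09,"z":-0.002,"spin":-0.7},{"fingers":-1,"x":-0.005,"y":0.107,"z":-0.002,"spin":-0.7},{"fingers":-1,"x":-0.005,"y":0.11,"z":-0.002,"spin":-0.7},{"fingers":-1,"x":-0.005,"y":0.11,"z":-0.002,"spin":-0.7},{"fingers":-1,"x":-0.005,"y":0.11,"z":-0.002,"spin":-0.7},{"fingers":-1,"x":-0.005,"y":0.11,"z":-0.002,"spin":-0.7},{"fingers":-1,"x":-0.005,"y":0.11,"z":-0.002,"spin":-0.7},{"fingers":-1,"x":-0.005,"y":0.11,"z":-0.002,"spin":-0.7}]' 8
python3 - <<'E'
from h import *
o=get_obs();e=np.array(o['ee_pos']);rx=np.array([.94264,-.33381]);rn=np.array([.33381,.94264])
print(e,e[:2]@rx,e[:2]@rn,o['force'])
go([*(.5628*rx+.1937*rn),.108],70.5)
E
```

```text
time_s: 6.25
ee_pos: [0.6386, -0.0156, 0.1534]
eef_rot: [-1.571, -0.0, 1.228]
force: [-0.7, 0.1, -2.4]
grip_width: 0.0317
[ 0.63861118 -0.0156262   0.15338665] 0.6071966284714182 0.19844491758541055 [-0.69826007  0.05956392 -2.38169668]
to [ 0.5952 -0.0053  0.108 ] x y z [-0.0049  0.0454  0.0444] spin -0.1 | yaw0 70.37
```

```bash
python3 -m handwheel '[{"fingers":-1,"x":-0.002,"y":0,"z":0,"spin":0},{"fingers":-1,"x":-0.005,"y":0,"z":0,"spin":0},{"fingers":-1,"x":-0.005,"y":0,"z":0,"spin":0},{"fingers":-1,"x":-0.005,"y":0.004,"z":0.0,"spin":0},{"fingers":-1,"x":-0.005,"y":0.008,"z":0.003,"spin":0},{"fingers":-1,"x":-0.005,"y":0.012,"z":0.006,"spin":0},{"fingers":-1,"x":-0.005,"y":0.015,"z":0.01,"spin":0},{"fingers":-1,"x":-0.005,"y":0.018,"z":0.014,"spin":0},{"fingers":-1,"x":-0.005,"y":0.018,"z":0.014,"spin":0},{"fingers":-1,"x":-0.005,"y":0.018,"z":0.014,"spin":0}]' 6
python3 - <<'E'
from h import *
o=get_obs();e=np.array(o['ee_pos']);rx=np.array([.94264,-.33381]);rn=np.array([.33381,.94264])
print(e,e[:2]@rx,e[:2]@rn,o['force'])
go([*(.5628*rx+.1937*rn),.108],70.5)
p,d=cams.camera('side');cv2.imwrite('pics/side3.png',p[:,:,::-1])
im=cv2.imread('pics/side3.png');cv2.imwrite('pics/s3.png',cv2.convertScaleAbs(cv2.resize(im[150:300,260:380],(480,600)),alpha=1.4))
o=get_obs();print(o['ee_pos'])
E
```

```text
time_s: 7.25
ee_pos: [0.6236, -0.0156, 0.1351]
eef_rot: [-1.571, -0.0, 1.228]
force: [-0.3, 0.0, -1.7]
grip_width: 0.0318
[ 0.62362005 -0.0155969   0.13505324] 0.5930556062636402 0.19346834751056424 [-0.28421184  0.0185702  -1.66295904]
to [ 0.5952 -0.0053  0.108 ] x y z [0.0002 0.027  0.0303] spin -0.1 | yaw0 70.38
[ 0.62372671 -0.01563661  0.13511144]
```

View pics/s3.png

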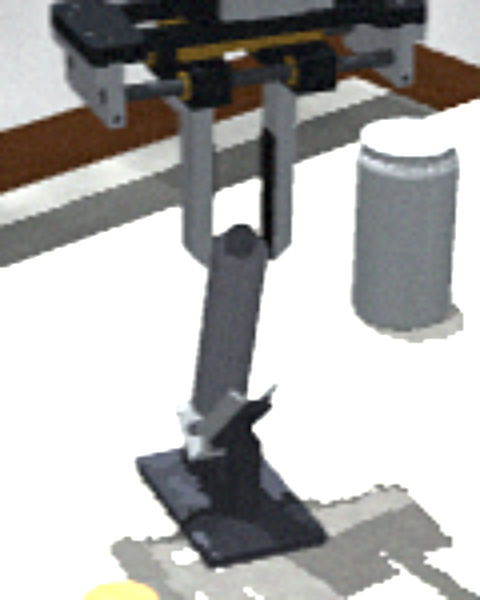

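```bash
python3 -m handwheel '[{"fingers":-1,"x":0,"y":0.004,"z":0.0045,"spin":0},{"fingers":-1,"x":0,"y":0.008,"z":0.009,"spin":0},{"fingers":-1,"x":0,"y":0.012,"z":0.0135,"spin":0},{"fingers":-1,"x":0,"y":0.016,"z":0.018,"spin":0},{"fingers":-1,"x":0,"y":0.02,"z":0.0225,"spin":0},{"fingers":-1,"x":0,"y":0.024,"z":0.027,"spin":0},{"fingers":-1,"x":0,"y":0.027,"z":0.03,"spin":0},{"fingers":-1,"x":0,"y":0.027,"z":0.03,"spin":0},{"fingers":-1,"x":0,"y":0.027,"z":0.03,"spin":0},{"fingers":-1,"x":0,"y":0.027,"z":0.03,"spin":0}]' 6
python3 - <<'E'
from h import *
o=get_obs();e=np.array(o['ee_pos']);rx=np.array([.94264,-.33381]);rn=np.array([.33381,.94264])
print(e,e[:2]@rx,e[:2]@rn,o['force'])
p,d=cams.camera('side');cv2.imwrite('pics/side4.png',p[:,:,::-1])
im=cv2.imread('pics/side4.png');cv2.imwrite('pics/s4.png',cv2.convertScaleAbs(cv2.resize(im[180:300,260:380],(480,480)),alpha=1.4))
E
```

```text
time_s: 8.3
ee_pos: [0.5955, -0.0056, 0.1081]
eef_rot: [-1.571, -0.0, 1.228]
force: [-3.1, 1.2, 3.5]
grip_width: 0.0317
[ 0.59550388 -0.00559668  0.10812394] 0.5632140081245395 0.19350949442297724 [-3.12226127  1.21309843  3.45007217]
```

View pics/s4.png

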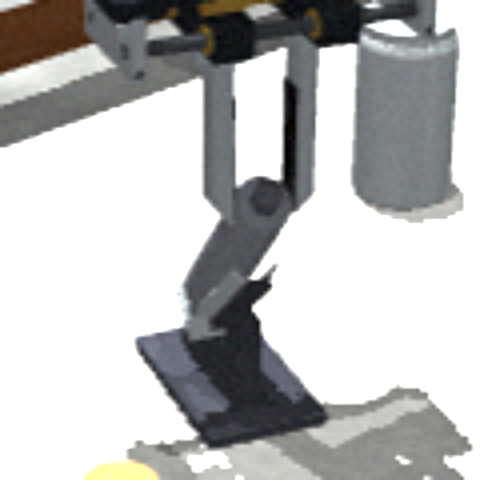

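```bash
python3 -m handwheel '[{"fingers":-0.2,"x":0,"y":0,"z":0,"spin":0},{"fingers":-0.2,"x":0,"y":0,"z":0,"spin":0},{"fingers":-0.2,"x":0,"y":0,"z":0,"spin":0},{"fingers":0.2,"x":0,"y":0,"z":0,"spin":0},{"fingers":0.6,"x":0,"y":0,"z":0,"spin":0},{"fingers":0.6,"x":0,"y":0,"z":0,"spin":0},{"fingers":0.6,"x":0,"y":0,"z":0,"spin":0},{"fingers":0.6,"x":0,"y":0,"z":0,"spin":0},{"fingers":0.6,"x":0,"y":0,"z":0,"spin":0},{"fingers":0.6,"x":0,"y":0,"z":0,"spin":0}]' 6
python3 - <<'E'
from h import *
o=get_obs();print(o['force'],o['grip_width'])
p,d=cams.camera('side');cv2.imwrite('pics/side5.png',p[:,:,::-1])
K=proj
rx=np.array([.94264,-.33381]);rn=np.array([.33381,.94264])
P=lambda s,z:[*(s*rx+.1937*rn),z]
for s0 in(.584,):
    for t in(-.055,0,.055,.07):print(t,proj('side',[P(s0-.7071*t,.085+.7071*t)]).round(1))
go(P(.584,.091),70.5)
im=cv2.imread('pics/side5.png');c=cv2.resize(im[180:290,265:365],(600,660),interpolation=cv2.INTER_CUBIC)
for t in(0,.055,.07):
    u=proj('side',[P(.584-.7071*t,.085+.7071*t)])[0];cv2.circle(c,(int((u[0]-265+.5)*6),int((u[1]-180+.5)*6)),3,(0,0,255),-1)
cv2.imwrite('pics/s5.png',cv2.convertScaleAbs(c[:600],alpha=1.4))
E
```

```text
time_s: 9.35
ee_pos: [0.5954, -0.0056, 0.108]
eef_rot: [-1.571, -0.0, 1.228]
force: [0.9, 0.9, 0.2]
grip_width: 0.0752
[0.85683886 0.91050966 0.15931193] 0.07523164031178
-0.055 [[312.9 251.5]]
0 [[319.9 244.1]]
0.055 [[327.4 236. ]]
0.07 [[329.5 233.7]]
to [ 0.6152 -0.0124  0.091 ] x y z [ 0.0002  0.0169 -0.0209] spin -0.1 | yaw0 70.38
```

View pics/s5.png

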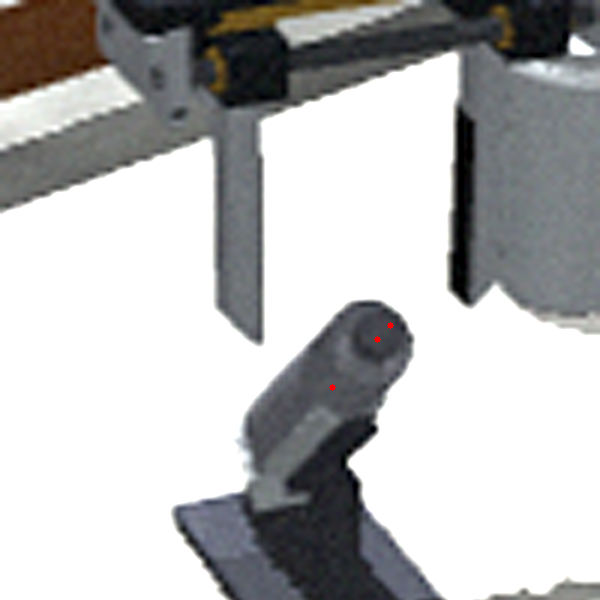

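```bash
python3 -m handwheel '[{"fingers":0.6,"x":0,"y":0.008,"z":-0.01,"spin":0},{"fingers":0.6,"x":0,"y":0.017,"z":-0.021,"spin":0},{"fingers":0,"x":0,"y":0.017,"z":-0.021,"spin":0},{"fingers":-0.2,"x":0,"y":0.017,"z":-0.021,"spin":0},{"fingers":-1,"x":0,"y":0.017,"z":-0.021,"spin":0},{"fingers":-1,"x":0,"y":0.017,"z":-0.021,"spin":0},{"fingers":-1,"x":0,"y":0.017,"z":-0.021,"spin":0},{"fingers":-1,"x":0,"y":0.017,"z":-0.021,"spin":0},{"fingers":-1,"x":0,"y":0.017,"z":-0.021,"spin":0},{"fingers":-1,"x":0,"y":0.017,"z":-0.021,"spin":0}]' 15
python3 - <<'E'
from h import *
o=get_obs();print(o['force'],o['grip_width'],o['ee_pos'])
E
```

```text
time_s: 10.4
ee_pos: [0.6162, -0.0122, 0.0919]
eef_rot: [-1.574, -0.002, 1.228]
force: [4.7, 2.1, 3.2]
grip_width: 0.0186
[4.71319952 2.10601406 3.21711846] 0.018569665647439722 [ 0.61620281 -0.01219037  0.09187398]
```

Run:
```python
from h import *
o=get_obs();print(o['force'],o['grip_width'],o['ee_pos'])
p,d=cams.camera('side');im=np.ascontiguousarray(p[:,:,::-1]);c=cv2.resize(im[160:310,260:420],(640,600),interpolation=cv2.INTER_CUBIC)
cv2.imwrite('pics/s6.png',cv2.convertScaleAbs(c,alpha=1.4))
```

```text
[4.71319952 2.10601406 3.21711846] 0.018569665647439722 [ 0.61620281 -0.01219037  0.09187398]
```

View pics/s6.png

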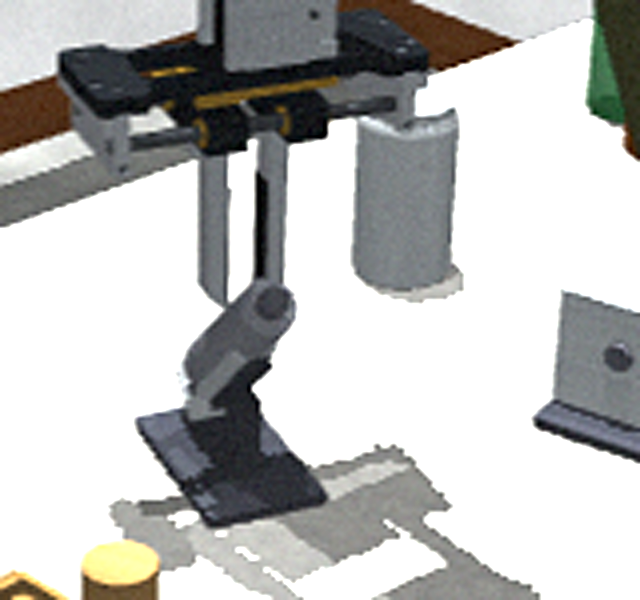

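Run:
```python
from h import *
def tips(e,yaw,w):
    a=np.array([np.cos(np.radians(yaw)),np.sin(np.radians(yaw)),0])
    for sg in(1,-1):
        for dz in(.02,0,-.019):print(sg,dz,proj('side',[np.array(e)+sg*a*w/2+[0,0,dz]]).round(1)[0],end=' ')
        print()
print('s1');tips([.4095,.2943,.2844],5.3,.094+.012)
print('s5');tips([.5954,-.0056,.108],70.4,.075+.012)
print('s6');tips([.6162,-.0122,.0919],70.4,.019+.012)
```

```text
s1
1 0.02 [232.8 218. ] 1 0 [233.7 230.2] 1 -0.019 [234.5 241.6] 
-1 0.02 [283.7 242.5] -1 0 [283.9 255.3] -1 -0.019 [284.2 267.3] 
s5
1 0.02 [304.5 234. ] 1 0 [304.5 242.5] 1 -0.019 [304.5 250.6] 
-1 0.02 [343.2 227. ] -1 0 [342.9 235.4] -1 -0.019 [342.6 243.3] 
s6
1 0.02 [312.8 234. ] 1 0 [312.8 242.4] 1 -0.019 [312.7 250.2] 
-1 0.02 [326.4 231.6] -1 0 [326.2 239.9] -1 -0.019 [326.1 247.6]
```

```bash
python3 -m handwheel '[{"fingers":0.6,"x":0,"y":0,"z":0,"spin":0},{"fingers":0.6,"x":0,"y":0,"z":0,"spin":0},{"fingers":0.6,"x":0,"y":0,"z":0,"spin":0},{"fingers":0.6,"x":0,"y":0,"z":0,"spin":0},{"fingers":0.6,"x":0,"y":0,"z":0,"spin":0},{"fingers":0.6,"x":0,"y":0,"z":0,"spin":0},{"fingers":0.6,"x":0,"y":0,"z":0,"spin":0},{"fingers":0.6,"x":0,"y":0.012,"z":0,"spin":0},{"fingers":0.6,"x":0,"y":0.024,"z":0,"spin":0},{"fingers":0.6,"x":0,"y":0.036,"z":0,"spin":0}]' 12
python3 - <<'E'
from h import *
p,d=cams.camera('side');im=np.ascontiguousarray(p[:,:,::-1]);c=cv2.resize(im[180:290,265:365],(600,660),interpolation=cv2.INTER_CUBIC)
cv2.imwrite('pics/s7.png',cv2.convertScaleAbs(c[:600],alpha=1.4))
o=get_obs();print(o['force'],o['grip_width'],o['ee_pos'])
E
```

```text
time_s: 11.45
ee_pos: [0.6147, -0.0126, 0.0533]
eef_rot: [-1.57, 0.0, 1.228]
force: [-0.2, -0.3, 0.4]
grip_width: 0.0751
[-0.95611421 -0.06369762 -1.9839987 ] 0.07522888055820989 [ 0.61380129 -0.01251164  0.0511849 ]
```

View pics/s7.png

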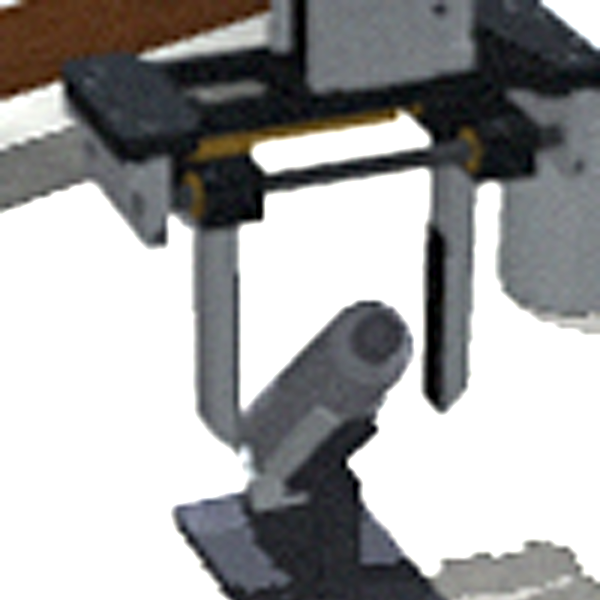

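```bash
python3 -m handwheel '[{"fingers":0,"x":0,"y":0,"z":0,"spin":0},{"fingers":-0.2,"x":0,"y":0,"z":0,"spin":0},{"fingers":-1,"x":0,"y":0,"z":0,"spin":0},{"fingers":-1,"x":0,"y":0,"z":0,"spin":0},{"fingers":-1,"x":0,"y":0,"z":0,"spin":0},{"fingers":-1,"x":0,"y":0,"z":0,"spin":0},{"fingers":-1,"x":0,"y":0,"z":0,"spin":0},{"fingers":-1,"x":0,"y":0,"z":0,"spin":0},{"fingers":-1,"x":0,"y":0,"z":0,"spin":0},{"fingers":-1,"x":0,"y":0,"z":0,"spin":0}]' 15
python3 - <<'E'
from h import *
o=get_obs();print(o['force'],o['grip_width'],o['ee_pos'])
rx=np.array([.94264,-.33381]);rn=np.array([.33381,.94264]);e=np.array(o['ee_pos']);print(e[:2]@rx,e[:2]@rn)
go([.5,-.09,.15],13.5)
E
```

```text
time_s: 12.5
ee_pos: [0.6162, -0.0117, 0.0557]
eef_rot: [-1.573, -0.002, 1.229]
force: [5.1, 5.6, 0.7]
grip_width: 0.0317
[5.1337541  5.6169944  0.74678259] 0.03171270536622793 [ 0.61623134 -0.01173277  0.05566333]
0.5848008279818866 0.19464441027251186
to [ 0.5  -0.09  0.15] x y z [-0.1125 -0.0948  0.083 ] spin 56.9 | yaw0 70.39
```

```bash
python3 -c "
from h import *
go([.42,-.02,.05],13.5)"
```

```text
to [ 0.42 -0.02  0.05] x y z [-0.0737  0.0051  0.1821] spin 56.9 | yaw0 70.39
```

```bash
python3 -m handwheel '[{"fingers":-1,"x":0,"y":-0.02,"z":0,"spin":0},{"fingers":-1,"x":0,"y":-0.05,"z":0,"spin":0},{"fingers":-1,"x":0,"y":-0.08,"z":0,"spin":0},{"fingers":-1,"x":-0.01,"y":-0.08,"z":0.03,"spin":8},{"fingers":-1,"x":-0.02,"y":-0.08,"z":0.06,"spin":16},{"fingers":-1,"x":-0.035,"y":-0.08,"z":0.09,"spin":24},{"fingers":-1,"x":-0.05,"y":-0.06,"z":0.12,"spin":32},{"fingers":-1,"x":-0.06,"y":-0.03,"z":0.15,"spin":40},{"fingers":-1,"x":-0.074,"y":0,"z":0.182,"spin":48},{"fingers":-1,"x":-0.074,"y":0,"z":0.182,"spin":57}]' 12
python3 - <<'E'
from h import *
p,d=cams.camera('side');cv2.imwrite('pics/side8.png',p[:,:,::-1]);p,d=cams.camera('top');cv2.imwrite('pics/top8.png',p[:,:,::-1]);np.save('pics/top8.npy',d)
o=get_obs();print(o['force'],o['grip_width'],o['ee_pos'])
go([.42,-.02,.03],13.5)
E
```

```text
time_s: 13.5
ee_pos: [0.4128, -0.0207, 0.0513]
eef_rot: [-1.568, 0.008, 0.235]
force: [0.8, 0.5, -2.0]
grip_width: 0.032
[ 0.56941608 -0.18637952 -1.20698704] 0.031861110885141784 [ 0.418339   -0.02122144  0.05478686]
to [ 0.42 -0.02  0.03] x y z [0.0019 0.0248 0.0008] spin 0.1 | yaw0 13.62
```

```bash
python3 -m handwheel '[{"fingers":-1,"x":0,"y":0.015,"z":0,"spin":0},{"fingers":-1,"x":0,"y":0.028,"z":0,"spin":0},{"fingers":-1,"x":0,"y":0.032,"z":0.001,"spin":0},{"fingers":-1,"x":0,"y":0.036,"z":0.004,"spin":0},{"fingers":-1,"x":0,"y":0.04,"z":0.007,"spin":0},{"fingers":-1,"x":0,"y":0.044,"z":0.01,"spin":0},{"fingers":-1,"x":0,"y":0.048,"z":0.012,"spin":0},{"fingers":-1,"x":0,"y":0.052,"z":0.014,"spin":0},{"fingers":-1,"x":0,"y":0.056,"z":0.016,"spin":0},{"fingers":-1,"x":0,"y":0.058,"z":0.017,"spin":0}]' 10
python3 - <<'E'
from h import *
p,d=cams.camera('side');cv2.imwrite('pics/side9.png',p[:,:,::-1])
c=p[200:420,230:450,::-1].copy();cv2.imwrite('pics/s9.png',cv2.convertScaleAbs(cv2.resize(c,(600,600),interpolation=cv2.INTER_CUBIC),alpha=1.4))
o=get_obs();print(o['force'],o['moment'],o['grip_width'],o['ee_pos'],proj('side',[o['ee_pos']]))
E
```

```text
time_s: 14.6
ee_pos: [0.4146, -0.0045, -0.0035]
eef_rot: [-1.571, 0.0, 0.241]
force: [1.3, 1.0, 0.1]
grip_width: 0.0317
[ 0.30787582 -0.0603925  -0.14979841] [-0.00408837 -0.19323296  0.0203617 ] 0.031518425847124006 [ 0.41448656 -0.00450955 -0.00364834] [[384.09596315 321.77756303]]
```

```bash
python3 -m handwheel '[{"fingers":-1,"x":0,"y":0.002,"z":0.001,"spin":0},{"fingers":-1,"x":0,"y":0.004,"z":0.0015,"spin":0},{"fingers":-1,"x":0,"y":0.006,"z":0.002,"spin":0},{"fingers":-1,"x":0,"y":0.0075,"z":0.002,"spin":0},{"fingers":-1,"x":0,"y":0.009,"z":0.002,"spin":0},{"fingers":-1,"x":0,"y":0.009,"z":0.002,"spin":0},{"fingers":-1,"x":0,"y":0.0095,"z":0.002,"spin":0},{"fingers":-1,"x":0,"y":0.0095,"z":0.002,"spin":0},{"fingers":-1,"x":0,"y":0.0095,"z":0.002,"spin":0},{"fingers":-1,"x":0,"y":0.0095,"z":0.002,"spin":0}]' 10
python3 - <<'E'
from h import *
p,d=cams.camera('side');c=p[220:420,280:480,::-1].copy();cv2.imwrite('pics/s10.png',cv2.convertScaleAbs(cv2.resize(c,(600,600),interpolation=cv2.INTER_CUBIC),alpha=1.4))
cv2.imwrite('pics/side10.png',p[:,:,::-1])
o=get_obs();print(o['force'],o['moment'],o['grip_width'],o['ee_pos'])
E
```

```text
time_s: 15.65
ee_pos: [0.4144, -0.0028, -0.0125]
eef_rot: [-1.571, -0.0, 0.241]
force: [-0.1, -0.2, -0.9]
grip_width: 0.0315
[ 0.73557636  0.80400108 -1.07313672] [-0.04555186 -0.10119097  0.02147833] 0.031551090140279965 [ 0.41435735 -0.00275916 -0.0125483 ]
```

View pics/s10.png

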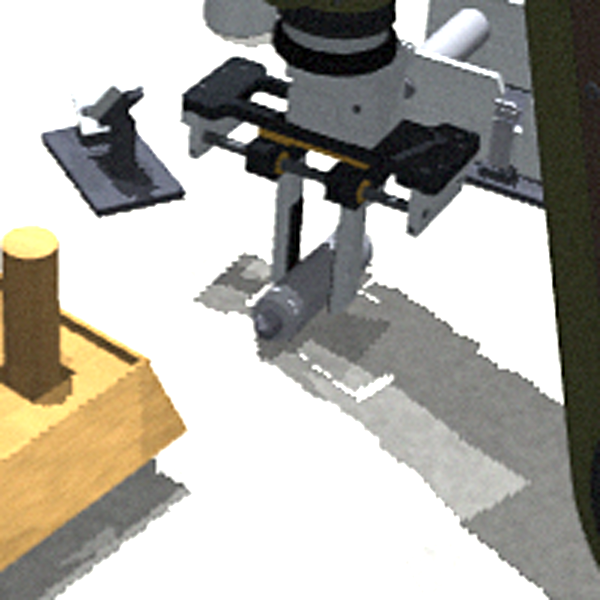

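```bash
python3 -m handwheel '[{"fingers":-1,"x":0,"y":0.0005,"z":0,"spin":0},{"fingers":-1,"x":0,"y":0.001,"z":0,"spin":0},{"fingers":-1,"x":0,"y":0.001,"z":0,"spin":0},{"fingers":-1,"x":0,"y":0.0015,"z":0,"spin":0},{"fingers":-1,"x":0,"y":0.0015,"z":0,"spin":0},{"fingers":-1,"x":0,"y":0.002,"z":0,"spin":0},{"fingers":-1,"x":0,"y":0.002,"z":0,"spin":0},{"fingers":-1,"x":0,"y":0.002,"z":0,"spin":0},{"fingers":-1,"x":0,"y":0.002,"z":0,"spin":0},{"fingers":-1,"x":0,"y":0.002,"z":0,"spin":0}]' 10
python3 - <<'E'
from h import *
for t in(.07,.066):
  for z in(.01,.0165,.025): print(t,z,proj('side',[[.4144-.2335*t,-.0028+.9724*t,z]]).round(1))
o=get_obs();print(o['force'],o['moment'],o['grip_width'],o['ee_pos'])
E
```

```text
time_s: 16.7
ee_pos: [0.4143, -0.0028, -0.0146]
eef_rot: [-1.571, 0.0, 0.241]
force: [-0.3, 0.1, -1.4]
grip_width: 0.0318
0.07 0.01 [[365.9 334.5]]
0.07 0.0165 [[366.1 331.8]]
0.07 0.025 [[366.3 328.1]]
0.066 0.01 [[367.  333.5]]
0.066 0.0165 [[367.2 330.7]]
0.066 0.025 [[367.4 327.1]]
[-0.28684716  0.11323258 -1.41611687] [-0.01690747 -0.10760071 -0.02381612] 0.03182071074966842 [ 0.41433577 -0.00275118 -0.01456189]
```

```bash
cat > lvl.py <<'E'
from h import *
import sys
def lvl(zlo,zhi,c,nm,yaw=13.5):
    p,d=cams.camera('top');P=cloud('top',d);a=np.radians(yaw);ex=np.array([np.cos(a),np.sin(a)]);ey=np.array([-ex[1],ex[0]])
    q=P[...,:2]-np.array(c[:2]);s=q@ey;n=q@ex;Z=P[...,2]
    cv2.imwrite(f'pics/{nm}.png',p[:,:,::-1])
    for lo in(-.075,-.068,-.062,-.056,-.05,-.044,.038,.044,.05,.056,.062,.068):
        k=(s>=lo)&(s<lo+.006)&(abs(n)<.03)&(Z>zlo)&(Z<zhi)
        if k.sum()>1:print(lo,k.sum(),"n",np.percentile(n[k],[5,50,95]).round(4),"z",np.percentile(Z[k],[5,50,90]).round(4))
    k=(abs(n)<.012)&(Z>zlo)&(Z<zhi)&(abs(s)<.09)&(abs(s)>.04);
    if k.any():print("ends",s[k].min().round(4),s[k].max().round(4))
E
python3 - <<'E'
from lvl import *
e=get_obs()['ee_pos'];lvl(.01,.06,e,'t11')
E
```

```text
-0.056 3 n [0.0032 0.0054 0.0074] z [0.0265 0.027  0.0281]
ends -0.0541 -0.053
```

```bash
sed -i "s/def lvl(zlo,zhi,c,nm,yaw=13.5):/def lvl(zlo,zhi,c,nm,yaw=13.5,cam='top'):/; s/cams.camera('top');P=cloud('top',d)/cams.camera(cam);P=cloud(cam,d)/" lvl.py
python3 - <<'E'
from lvl import *
e=get_obs()['ee_pos'];lvl(.006,.06,e,'t12',cam='side')
E
```

```text
-0.056 7 n [-0.0148 -0.0139 -0.01  ] z [0.0131 0.021  0.0289]
-0.05 13 n [-0.0154 -0.0126 -0.0023] z [0.0141 0.0236 0.0277]
-0.044 10 n [-0.0163 -0.0141  0.0097] z [0.0134 0.0181 0.0264]
0.038 42 n [-0.0152 -0.0078  0.0071] z [0.0152 0.0291 0.0313]
0.044 35 n [-0.0161 -0.0096  0.009 ] z [0.0128 0.0276 0.0322]
0.05 84 n [-0.015  -0.0065  0.0117] z [0.0082 0.0228 0.0307]
0.056 52 n [-0.0135 -0.0038  0.0122] z [0.0126 0.0231 0.0291]
0.062 27 n [-0.0074 -0.0029  0.0063] z [0.0116 0.0214 0.0241]
0.068 28 n [-0.0067 -0.0014  0.0036] z [0.0119 0.0182 0.0226]
ends -0.0657 0.0718
```

```bash
python3 -m handwheel '[{"fingers":-1,"x":0,"y":0.0005,"z":0,"spin":0},{"fingers":-1,"x":0,"y":0.0005,"z":0,"spin":0},{"fingers":-1,"x":0,"y":0.001,"z":0,"spin":0},{"fingers":-1,"x":0,"y":0.001,"z":0,"spin":0},{"fingers":-1,"x":0,"y":0.0015,"z":0,"spin":0},{"fingers":-1,"x":0,"y":0.0015,"z":0,"spin":0},{"fingers":-1,"x":0,"y":0.0015,"z":0,"spin":0},{"fingers":-1,"x":0,"y":0.0015,"z":0,"spin":0},{"fingers":-1,"x":0,"y":0.0015,"z":0,"spin":0},{"fingers":-1,"x":0,"y":0.0015,"z":0,"spin":0}]' 8
python3 - <<'E'
from lvl import *
o=get_obs();print(o['force'],o['moment'],o['grip_width'],o['ee_pos']);lvl(.006,.06,o['ee_pos'],'t13',cam='side')
E
```

```text
time_s: 17.8
ee_pos: [0.4147, -0.0028, -0.0156]
eef_rot: [-1.571, -0.001, 0.241]
force: [-3.0, 0.0, 8.9]
grip_width: 0.0316
[-2.98647853  0.02986768  8.92279533] [-0.05861987  0.42260559 -0.01330828] 0.03162046575768682 [ 0.41465264 -0.00281927 -0.01561662]
-0.068 2 n [-0.0047 -0.004  -0.0033] z [0.0193 0.0206 0.0218]
-0.056 10 n [-0.0151 -0.0129 -0.0087] z [0.0141 0.0208 0.0266]
-0.05 13 n [-0.0155 -0.014  -0.0026] z [0.0107 0.0213 0.0271]
-0.044 8 n [-0.0157 -0.0143  0.0122] z [0.0127 0.0204 0.0286]
0.038 43 n [-0.0157 -0.0077  0.0078] z [0.0155 0.0272 0.0312]
0.044 34 n [-0.0145 -0.0068  0.0092] z [0.0156 0.0278 0.0314]
0.05 73 n [-0.0154 -0.0062  0.0113] z [0.0102 0.0227 0.0298]
0.056 63 n [-0.014  -0.0026  0.0127] z [0.0077 0.0207 0.0282]
0.062 30 n [-0.008  -0.0022  0.0055] z [0.0089 0.0199 0.0225]
0.068 26 n [-0.0077 -0.0018  0.0042] z [0.0129 0.0164 0.0213]
ends -0.0659 0.073
```

Run:
```python
from lvl import *
im=cv2.imread('pics/t13.png',0).astype(int)
e=get_obs()['ee_pos'];ey=np.array([-.2334,.9724])
for t in(.064,.067,.07,.073,-.064,-.067,-.07,-.073):print(t,proj('side',[[*(np.array(e[:2])+t*ey),.016]]).round(1)[0])
print(im[322:342,360:382]);
u=proj('side',[[*(np.array(e[:2])-.07*ey),.016]])[0].astype(int);print(u);print(im[u[1]-10:u[1]+8,u[0]-10:u[0]+10])
```

```text
0.064 [367.6 330.3]
0.067 [366.8 331.1]
0.07 [366.  331.9]
0.073 [365.2 332.7]
-0.064 [399.4 298.9]
-0.067 [400.1 298.3]
-0.07 [400.7 297.6]
-0.073 [401.4 296.9]
[[121 115 109 108  91  67  63  61  64  62  73  82  86  87  86  85 136 108
   83  81  83  68]
 [117 108 106 115  87  62  63  62  60  69  68  65  71  84  92  84  79 131
  102  79  78  65]
 [164 122 130 114  72  59  61  67  62  68  66  67  65  65  79  81  80 118
   96  78  73  66]
 [227 232 240 153  65  59  64  65  59  53  63  60  65  67  64  83  80  75
  105  82  68  65]
 [220 227 236 161  70  65  56  47  54  53  57  52  60  65  62  68  78  75
   90  71  65  64]
 [216 225 233 161  68  59  54  55  56  59  52  58  56  66  64  64  72  69
   68  64  62  60]
 [224 224 231 193  99  81 100  72  52  55  54  41  48  53  63  66  66  64
   65  64  63  64]
 [226 229 232 238 141  63  77  83  65  54  51  51  47  51  63  63  61  67
   63  58  57  60]
 [225 223 228 204 107  56  80  84  77  63  52  49  44  40  56  67  63  65
   64  58  59  68]
 [224 226 228 234 129  50  78  78  75  57  52  46  38  42  55  66  60  68
   62  60  70  76]
 [226 22
[... 1763 characters left out ...]
 232 234
  235 233]
 [196 118  80  77  78  80  76  79  75  73  69  80 217 235 233 233 231 233
  233 232]
 [147  82  70  78  82  78  80  77  74  72  73  99 130 192 202 230 234 233
  231 230]
 [141 108  82  78  78  82  78  72  72  76  72 105 102 190 206 204 201 203
  229 233]
 [156  91  68  73  76  78  75  73  76  75  70 107 116 150 200 212 209 207
  204 203]
 [144  99  75  79  80  81  80  70  72  74  71 112 111 141 201 210 207 211
  209 212]
 [100  78  76  82  81  78  84  75  73  76  69  98 102  81 197 214 209 211
  208 210]
 [ 71  51  71  79  77  80  83  72  74  76  78  97  94  73 193 216 212 209
  208 203]
 [ 69  61  73  78  75  81  77  72  78  77  78  91  80  64 161 202 206 206
  204 194]]
```

```bash
python3 -c "
from h import *
go([.4406,-.2867,.11],13.5)"
```

```text
to [ 0.4406 -0.2867  0.11  ] x y z [-0.0424 -0.1256 -0.2819] spin 0.3 | yaw0 13.79
```

```bash
python3 -m handwheel '[{"fingers":-1,"x":0,"y":-0.03,"z":0,"spin":0},{"fingers":-1,"x":0,"y":-0.07,"z":0,"spin":0},{"fingers":-1,"x":0,"y":-0.11,"z":-0.02,"spin":0},{"fingers":-1,"x":-0.01,"y":-0.14,"z":-0.06,"spin":0},{"fingers":-1,"x":-0.02,"y":-0.14,"z":-0.1,"spin":0},{"fingers":-1,"x":-0.03,"y":-0.14,"z":-0.15,"spin":0},{"fingers":-1,"x":-0.042,"y":-0.14,"z":-0.2,"spin":0},{"fingers":-1,"x":-0.042,"y":-0.14,"z":-0.24,"spin":0},{"fingers":-1,"x":-0.042,"y":-0.13,"z":-0.27,"spin":0},{"fingers":-1,"x":-0.042,"y":-0.126,"z":-0.282,"spin":0}]' 15
python3 - <<'E'
from lvl import *
d=cams.camera('side');o=get_obs();print(o['force'],o['grip_width'],o['ee_pos']);go([.4406,-.2867,.11],13.5)
e=o['ee_pos'];print('top');lvl(.1,.175,e,'t14');print('side');lvl(.1,.175,e,'t15',cam='side')
a=cv2.imread('pics/t14.png')[225:375,370:495];b=cv2.imread('pics/t15.png')[120:300,370:530]
r=lambda x:cv2.convertScaleAbs(cv2.resize(x,(400,480),interpolation=cv2.INTER_CUBIC),alpha=1.5)
cv2.imwrite('pics/c15.png',cv2.hconcat([r(a),r(b)]))
E
```

```text
time_s: 18.85
ee_pos: [0.4404, -0.2887, 0.1087]
eef_rot: [-1.57, 0.001, 0.238]
force: [0.1, -0.1, -1.3]
grip_width: 0.0318
[-0.48541517 -0.32827156 -2.54011026] 0.03177420839780067 [ 0.44037328 -0.28863212  0.10825431]
to [ 0.4406 -0.2867  0.11  ] x y z [ 0.0007 -0.0017  0.0018] spin 0.2 | yaw0 13.67
top
0.038 35 n [-0.0146  0.0001  0.0108] z [0.1447 0.1522 0.1551]
0.044 39 n [-0.0172 -0.0033  0.0116] z [0.1432 0.1526 0.1562]
0.05 48 n [-0.0175 -0.002   0.0109] z [0.1375 0.1508 0.1566]
0.056 21 n [-0.011  -0.0031  0.0036] z [0.1383 0.1445 0.1494]
0.062 18 n [-0.0086 -0.003   0.0045] z [0.142  0.1454 0.1484]
0.068 7 n [-0.005  -0.0011  0.0011] z [0.1382 0.1451 0.1468]
ends 0.0402 0.0715
side
```

```bash
cat > al.py <<'E'
from h import *
def al(zax,zt):
    o=get_obs();e=np.array(o['ee_pos']);a=np.radians(13.5);ex=np.array([np.cos(a),np.sin(a)]);ey=np.array([-ex[1],ex[0]])
    p,d=cams.camera('top');P=cloud('top',d);V,U=np.mgrid[:480,:640]
    W=onplane('top',np.c_[U.ravel(),V.ravel()],zax+.008)[:,:2].reshape(480,640,2)-[.4406,-.2867]
    s=W@ey;n=W@ex;Z=P[...,2]
    for lo,hi in((.042,.053),(.058,.066),(-.053,-.042),(-.066,-.058)):
        k=(s>lo)&(s<hi)&(abs(n)<.025)&(Z>zt)&(Z<zax+.03);print((lo,hi),k.sum(),n[k].mean().round(4) if k.any() else '')
    k=(abs(n)<.012)&(Z>zt)&(Z<zax+.03)&(s>.04)&(s<.09);print("s end",s[k].max().round(4),"TCP rel seat s,n",(e[:2]-[.4406,-.2867])@ey,(e[:2]-[.4406,-.2867])@ex,"z",e[2],o['force'])
E
python3 -c "
from al import *
al(.14,.12);al(.14,.12)"
```

```text
(0.042, 0.053) 71 -0.0031
(0.058, 0.066) 29 -0.0029
(-0.053, -0.042) 0 
(-0.066, -0.058) 0 
s end 0.0721 TCP rel seat s,n 0.0006419762755781327 -9.459176680376887e-05 z 0.10935881812483764 [ 0.76512551  0.18244088 -1.45189062]
(0.042, 0.053) 70 -0.0025
(0.058, 0.066) 28 -0.0026
(-0.053, -0.042) 0 
(-0.066, -0.058) 0 
s end 0.0726 TCP rel seat s,n 0.0010369547056831472 0.00019048593299904538 z 0.10981992374663699 [ 0.47689387  0.09086671 -2.45715177]
```

```bash
python3 -m handwheel '[{"fingers":-1,"x":0.0027,"y":0.005,"z":0,"spin":0},{"fingers":-1,"x":0.0027,"y":0.015,"z":0,"spin":0},{"fingers":-1,"x":0.0027,"y":0.025,"z":0,"spin":0},{"fingers":-1,"x":0.0027,"y":0.035,"z":-0.001,"spin":0},{"fingers":-1,"x":0.0027,"y":0.042,"z":-0.001,"spin":0.2},{"fingers":-1,"x":0.0027,"y":0.045,"z":-0.001,"spin":0.2},{"fingers":-1,"x":0.0027,"y":0.045,"z":-0.001,"spin":0.2},{"fingers":-1,"x":0.0027,"y":0.045,"z":-0.001,"spin":0.2},{"fingers":-1,"x":0.0027,"y":0.045,"z":-0.001,"spin":0.2},{"fingers":-1,"x":0.0027,"y":0.045,"z":-0.001,"spin":0.2}]' 20
python3 -c "
from al import *
al(.096,.085);al(.096,.085);print(get_obs()['eef_rot'])"
```

```text
time_s: 20.1
ee_pos: [0.4437, -0.2871, 0.0653]
eef_rot: [-1.571, -0.0, 0.237]
force: [-0.6, -0.7, -2.5]
grip_width: 0.0312
(0.042, 0.053) 65 0.0003
(0.058, 0.066) 25 0.0003
(-0.053, -0.042) 0 
(-0.066, -0.058) 0 
s end 0.0713 TCP rel seat s,n -0.0010805872923807405 0.0029589345122150524 z 0.06526756011297218 [-0.5596493  -0.65261013 -2.47937627]
(0.042, 0.053) 65 0.0003
(0.058, 0.066) 25 0.0003
(-0.053, -0.042) 0 
(-0.066, -0.058) 0 
s end 0.0713 TCP rel seat s,n -0.001107465170734964 0.0029538513873356388 z 0.06523401276613398 [-0.3644881   0.00513914 -2.4960836 ]
[-1.57111987e+00 -2.92430741e-04  2.37055310e-01]
```

```bash
python3 -m handwheel '[{"fingers":-1,"x":0,"y":0.002,"z":0.001,"spin":0},{"fingers":-1,"x":0,"y":0.005,"z":0.001,"spin":0},{"fingers":-1,"x":0,"y":0.008,"z":0.001,"spin":0},{"fingers":-1,"x":0,"y":0.011,"z":0.001,"spin":0},{"fingers":-1,"x":0,"y":0.014,"z":0.001,"spin":0},{"fingers":-1,"x":0,"y":0.017,"z":0.001,"spin":0},{"fingers":-1,"x":0,"y":0.02,"z":0.001,"spin":0},{"fingers":-1,"x":0,"y":0.023,"z":0.001,"spin":0},{"fingers":-1,"x":0,"y":0.023,"z":0.001,"spin":0},{"fingers":-1,"x":0,"y":0.023,"z":0.001,"spin":0}]' 40
python3 -c "
from al import *
al(.073,.06);o=get_obs();print(o['moment'],o['grip_width'])"
```

```text
time_s: 21.2
ee_pos: [0.4434, -0.286, 0.0419]
eef_rot: [-1.571, -0.0, 0.237]
force: [-0.2, 0.3, -1.0]
grip_width: 0.031
(0.042, 0.053) 63 0.0003
(0.058, 0.066) 72 -0.0002
(-0.053, -0.042) 0 
(-0.066, -0.058) 0 
s end 0.0808 TCP rel seat s,n 3.9263621485178885e-05 0.002895493864887613 z 0.04194736041223729 [-0.22862447  0.27163509 -0.99642841]
[ 0.01180338 -0.14186843  0.01985109] 0.03150507640878518
```

```bash
python3 -m handwheel '[{"fingers":-1,"x":0,"y":0.002,"z":0,"spin":0},{"fingers":-1,"x":0,"y":0.004,"z":0,"spin":0},{"fingers":-1,"x":0,"y":0.006,"z":0,"spin":0},{"fingers":-1,"x":0,"y":0.0075,"z":0,"spin":0},{"fingers":-1,"x":0,"y":0.009,"z":0,"spin":0},{"fingers":-1,"x":0,"y":0.0105,"z":0,"spin":0},{"fingers":-1,"x":0,"y":0.012,"z":0,"spin":0},{"fingers":-1,"x":0,"y":0.0135,"z":0,"spin":0},{"fingers":-1,"x":0,"y":0.0135,"z":0,"spin":0},{"fingers":-1,"x":0,"y":0.0135,"z":0,"spin":0}]' 40
python3 -c "
from lvl import *
o=get_obs();print(o['force'],o['moment'],o['grip_width'],o['ee_pos'])
lvl(.05,.1,[.4406,-.2867],'t17');lvl(.05,.1,[.4406,-.2867],'t18',cam='side')"
```

```text
time_s: 22.25
ee_pos: [0.443, -0.2858, 0.028]
eef_rot: [-1.57, 0.001, 0.237]
force: [-0.5, -0.6, -4.2]
grip_width: 0.0309
[-0.50921746 -0.56501389 -4.20663691] [-0.1407189   0.14275901  0.01816742] 0.030860437910460076 [ 0.44298646 -0.28581432  0.02795293]
0.038 28 n [-0.0093  0.0009  0.0132] z [0.0652 0.0734 0.0779]
0.044 35 n [-0.0138  0.0004  0.0137] z [0.0638 0.0718 0.0768]
0.05 35 n [-0.0132  0.0005  0.0141] z [0.0596 0.0711 0.0771]
0.056 51 n [-0.0237 -0.0014  0.0259] z [0.0622 0.0736 0.0816]
0.062 66 n [-0.0269 -0.0001  0.0267] z [0.0528 0.0667 0.08  ]
0.068 19 n [-0.008  -0.0009  0.0062] z [0.0593 0.0631 0.0664]
ends 0.0403 0.0827
0.056 6 n [0.0221 0.0256 0.0273] z [0.0543 0.0679 0.0752]
0.062 45 n [0.0204 0.025  0.0293] z [0.0527 0.064  0.0774]
```

```bash
python3 -m handwheel '[{"fingers":-1,"x":0,"y":0.0015,"z":0,"spin":0},{"fingers":-1,"x":0,"y":0.003,"z":0,"spin":0},{"fingers":-1,"x":0,"y":0.0045,"z":0,"spin":0},{"fingers":-1,"x":0,"y":0.006,"z":0,"spin":0},{"fingers":-1,"x":0,"y":0.007,"z":0,"spin":0},{"fingers":-1,"x":0,"y":0.008,"z":0,"spin":0},{"fingers":-1,"x":0,"y":0.0085,"z":0,"spin":0},{"fingers":-1,"x":0,"y":0.009,"z":0,"spin":0},{"fingers":-1,"x":0,"y":0.009,"z":0,"spin":0},{"fingers":-1,"x":0,"y":0.009,"z":0,"spin":0}]' 40
python3 -c "
from lvl import *
o=get_obs();print(o['force'],o['moment'],o['grip_width'],o['ee_pos'])
lvl(.04,.1,[.4406,-.2867],'t19')"
```

```text
time_s: 23.35
ee_pos: [0.4433, -0.286, 0.0194]
eef_rot: [-1.571, 0.0, 0.237]
force: [0.8, -2.9, -1.5]
grip_width: 0.0311
[ 0.79392503 -2.85317477 -1.45264499] [-0.52170221 -0.27019365 -0.0128929 ] 0.03110673486403679 [ 0.44334379 -0.28600606  0.01942859]
0.038 26 n [-0.0094  0.0033  0.0138] z [0.0569 0.064  0.0701]
0.044 38 n [-0.0139 -0.0004  0.0151] z [0.0513 0.0634 0.0678]
0.05 31 n [-0.0119  0.0005  0.013 ] z [0.0522 0.0631 0.0679]
0.056 50 n [-0.0236 -0.0002  0.0222] z [0.0474 0.0724 0.0808]
0.062 70 n [-0.0276  0.0002  0.0266] z [0.0441 0.0613 0.0814]
0.068 16 n [-0.0081 -0.002   0.0065] z [0.0582 0.0641 0.0665]
ends 0.04 0.0802
```

```bash
python3 -m handwheel '[{"fingers":-1,"x":0,"y":0.0005,"z":0,"spin":0},{"fingers":-1,"x":0,"y":0.0005,"z":0,"spin":0},{"fingers":-1,"x":0,"y":0.001,"z":0,"spin":0},{"fingers":-1,"x":0,"y":0.001,"z":0,"spin":0},{"fingers":-1,"x":0,"y":0.0015,"z":0,"spin":0},{"fingers":-1,"x":0,"y":0.0015,"z":0,"spin":0},{"fingers":-1,"x":0,"y":0.002,"z":0,"spin":0},{"fingers":-1,"x":0,"y":0.002,"z":0,"spin":0},{"fingers":-1,"x":0,"y":0.002,"z":0,"spin":0},{"fingers":-1,"x":0,"y":0.002,"z":0,"spin":0}]' 40
python3 -c "
from lvl import *
o=get_obs();print(o['force'],o['moment'],o['grip_width'],o['ee_pos'])
lvl(.04,.1,[.4406,-.2867],'t20')"
```

```text
time_s: 24.4
ee_pos: [0.4435, -0.2861, 0.0182]
eef_rot: [-1.571, -0.0, 0.237]
force: [-3.0, 0.3, 9.8]
grip_width: 0.0312
[-3.04593651  0.27941948  9.84678993] [-0.00517722  0.57198579 -0.01928461] 0.031236402839957284 [ 0.44349316 -0.28607207  0.01820304]
0.038 31 n [-0.0112  0.0025  0.0138] z [0.0567 0.0626 0.0671]
0.044 31 n [-0.0127  0.0025  0.0154] z [0.0557 0.0616 0.0653]
0.05 34 n [-0.0126 -0.0004  0.0127] z [0.0552 0.0615 0.0664]
0.056 53 n [-0.0236 -0.0009  0.0259] z [0.0508 0.0729 0.0815]
0.062 66 n [-0.0278  0.002   0.0266] z [0.044  0.06   0.0794]
0.068 17 n [-0.0087 -0.0006  0.0064] z [0.058  0.0638 0.0664]
ends 0.0401 0.08
```

```bash
python3 -m handwheel '[{"fingers":-1,"x":0,"y":0.0005,"z":0,"spin":0},{"fingers":-1,"x":0,"y":0.001,"z":0,"spin":0},{"fingers":-1,"x":0,"y":0.001,"z":0,"spin":0},{"fingers":-1,"x":0,"y":0.0005,"z":0,"spin":0},{"fingers":-1,"x":0,"y":-0.0015,"z":0,"spin":0},{"fingers":0.1,"x":0,"y":-0.0015,"z":0,"spin":0},{"fingers":0.1,"x":0,"y":-0.0015,"z":0,"spin":0},{"fingers":0.1,"x":0,"y":-0.0015,"z":0,"spin":0},{"fingers":0.1,"x":0,"y":-0.0015,"z":0,"spin":0},{"fingers":0.1,"x":0,"y":-0.0015,"z":0,"spin":0}]' 40
python3 -c "
from h import *
o=get_obs();print(o['force'],o['moment'],o['grip_width'],o['ee_pos']);go([.25,-.42,.2])"
```

```text
time_s: 25.45
ee_pos: [0.4433, -0.2859, 0.0188]
eef_rot: [-1.571, 0.0, 0.237]
force: [0.4, -0.2, 0.5]
grip_width: 0.0517
[ 0.38553461 -0.23420351  0.54150109] [-0.05469351 -0.09002065  0.0032513 ] 0.051659140496371186 [ 0.44331448 -0.28591607  0.01882255]
to [ 0.25 -0.42  0.2 ] x y z [-0.2194 -0.1812 -0.0849] spin 0 | yaw0 13.58
```

```bash
python3 -m handwheel '[{"fingers":0.1,"x":0,"y":-0.02,"z":0,"spin":0},{"fingers":0.1,"x":0,"y":-0.06,"z":0,"spin":0},{"fingers":0.1,"x":0,"y":-0.1,"z":0,"spin":0},{"fingers":0.1,"x":0,"y":-0.14,"z":0,"spin":0},{"fingers":0.1,"x":0,"y":-0.18,"z":0.02,"spin":0},{"fingers":0.1,"x":0,"y":-0.2,"z":0.06,"spin":0},{"fingers":0.1,"x":-0.02,"y":-0.2,"z":0.11,"spin":0},{"fingers":0.1,"x":-0.04,"y":-0.2,"z":0.16,"spin":0},{"fingers":0.1,"x":-0.05,"y":-0.2,"z":0.21,"spin":0},{"fingers":0.1,"x":-0.05,"y":-0.2,"z":0.26,"spin":0}]' 40
python3 - <<'E'
from lvl import *
lvl(.03,.1,[.4406,-.2867],'t21')
p,d=cams.camera('side');cv2.imwrite('pics/s21.png',p[:,:,::-1])
t=cv2.imread('pics/t21.png');t0=cv2.imread('pics/top0.png');r=lambda x:cv2.convertScaleAbs(cv2.resize(x,(400,400),interpolation=cv2.INTER_CUBIC),alpha=1.5)
s=p[:,:,::-1]
top=cv2.hconcat([r(t[235:365,375:495]),r(s[200:310,370:550])])
bot=cv2.resize(cv2.hconcat([s,t]),(800,300));cv2.imwrite('pics/c21.png',cv2.vconcat([top[:300] if 0 else cv2.resize(top,(800,300)) if 0 else top[:,:],bot])[:600])
o=get_obs();print(o['ee_pos'],o['time_s'])
E
```

```text
time_s: 26.45
ee_pos: [0.3343, -0.052, 0.219]
eef_rot: [-1.571, -0.001, 0.236]
force: [1.2, 0.8, 0.8]
grip_width: 0.0519
-0.075 17 n [-0.0091 -0.0029  0.0052] z [0.0587 0.0631 0.0674]
-0.068 37 n [-0.0248 -0.0024  0.0248] z [0.0463 0.065  0.08  ]
-0.062 117 n [-0.0271  0.0036  0.0276] z [0.0349 0.0578 0.0788]
-0.056 18 n [-0.0129  0.0011  0.0123] z [0.0534 0.0621 0.0664]
-0.05 37 n [-0.0137  0.0004  0.0142] z [0.0534 0.0609 0.0674]
-0.044 29 n [-0.0135  0.0018  0.0149] z [0.0535 0.0625 0.0659]
0.038 32 n [-0.0139  0.0007  0.0145] z [0.055  0.0623 0.0664]
0.044 35 n [-0.0135  0.001   0.015 ] z [0.0538 0.0621 0.0659]
0.05 35 n [-0.0128 -0.0002  0.0127] z [0.0529 0.0606 0.0677]
0.056 54 n [-0.0255 -0.0003  0.0258] z [0.0495 0.0759 0.0814]
0.062 77 n [-0.0275  0.0005  0.0266] z [0.0343 0.0574 0.0789]
0.068 17 n [-0.0083 -0.0005  0.0065] z [0.0614 0.0648 0.0666]
ends -0.0811 0.079
[ 0.33472399 -0.04944493  0.21936651] 26.55
```

View pics/c21.png

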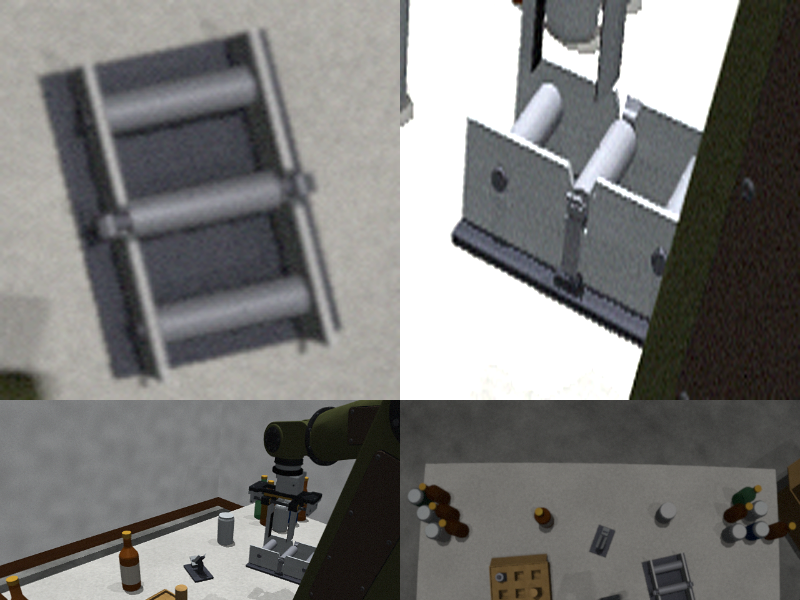

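```bash
python3 -c "
from station import workorder
print(workorder.hand_in())"
```

```text
the job is handed in; nothing more can be done
None
```

The spare roller is fitted in the track and the job is handed in, at about 26.6 s of the 64 s allowed.

**What I did**
- I lifted the roller straight out of the carton and laid it in the 45° rest by letting it pivot in a light grip, then let go of it there.
- I took it again across its middle. The tool cannot tilt, so I levelled the roller by pressing it lightly against the bare table, still gripped.
- I lined it up over the slots with the top camera, pressed it down in small steps to about 10 N, then about 1 mm further, and released it.

**Last checks**
- **Seating:** The tube top measures about 66 mm at both ends, so the axis is at 50 mm and level. At the end of pressing, the force was even on both sides.
- **Clips:** In the last top and side pictures both noses are over the roller's ends. I did not measure the clip angles.
- **Everything else:** The bottle, the can and the rest look unmoved, and nothing I did should have touched the other two parts. The final picture cuts off part of the carton, so I did not check them again.

**What disagreed**
- The pictures put the fingertips about 36 mm higher than the reported TCP height and the given tool data say. My first grip at the rest therefore closed on top of the roller without moving it, and I went 36 mm lower and took it properly.
- Across the slots, the top camera and the reported TCP differed by about 2.7 mm. I trusted the camera, and the roller went in without jamming.
- While levelling on the table, the force reading briefly reached about 9–10 N, possibly with a fingertip touching the table.

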